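Level the honey-pot carriers on the table scale

ROBOT

A 6-joint arm with a two-finger parallel gripper is mounted at the origin on the work surface. World frame = base frame: x ahead of the robot, y to its left, z up, the work surface at z = 0. Lengths are in mm, angles in rad, forces in N, time in s.
With the tool pointing down it reaches from about 350 to 725 mm from the base axis. Payload 6 kg.
Tool frame: the origin (TCP) lies midway between the tips of the shut fingers; the grasp point (between the pads) lies manip.grasp_offset behind it (manip.grasp_offset is the distance from the TCP to the grasp point, in mm); z points along the fingers, y is the line along which they close (so a half turn about z gives the same grasp; the last joint's range is limited). The gripper opens to 85 mm and grips with 20 to 120 N. Pads are 22 mm wide; open, the fingers measure 114 mm over their backs; the gripper's body (76 mm by 85 mm) begins 54 mm behind the grasp point. The pads swing forward as they close: fully open they stand 13 mm farther back than shut.
Start: joints at [-0.882, 0.04, 0.085, 0, -1.615, -0.334], TCP at [208.449, -562.603, 231.261] pointing down, gripper open.
Joint ranges: [-2.56, 2.56], [-1.29, 2.01], [-1.08, 1.49], [-3.29, 1.98], [-2.81, -0.18], [-2.99, 2.99]. Speed limits (rad/s): [2.57, 2.57, 3.01, 3.14, 3.14, 3.14].

INTERFACE

Orientations are given as a unit quaternion [x, y, z, w].
In Python, from cell import manip gives the robot as it stands. Calls block until the motion is done:
- manip.goto(position, orientation): joint-space move of the TCP to a pose.
- manip.move_straight(position, orientation=None, feed=150, guard=None): straight line of the TCP; orientation=None keeps the orientation; feed is the mean speed in mm/s. With guard (N) it stops when the force on the tool has changed by that much, and returns True; else False.
- manip.set_joints(angles): joint-space move.
- manip.gripper_to(opening): finger opening in mm; the grip force is fixed at half the most; returns when the fingers have stopped.
- manip.wait(seconds).
- manip.solve_ik(position, orientation): joint angles nearest the present ones, or None.
- manip.sense(): the state.
- manip.capture(name): name is "side" or "top" or "wrist"; returns a dict with "color" (480x640x3 uint8, blue, green, red), "fx", "fy", "cx", "cy" (pixels), "rvec" (rotation vector, rad) and "tvec" (3), from world to camera coordinates, as OpenCV has them. Camera axes: x right, y down, z forward; pixel columns grow to the right and rows downward; lengths in mm; the calibration is good to about 2 mm. The wrist camera is an equidistant fisheye: a pixel r from the principal point sees the ray r / f radians off the axis. A picture is of the moment at which its call begins. There is no depth.
A pose or a line that the arm cannot do raises manip.Unreachable and nothing moves.
- manip.finish_job(): hands the job in; it is judged then, once.
Trained networks look in a picture, given as the dict that the camera call returned (one of the last four; its "shot" number tells which), for a name from the list of things; names that differ only in an ending like _2 or _b are one class to them, and where a whole thing is asked for, a point or a joint stands for the part that bears it (a point fixed in the world has none). Each returns a list of dicts, best first, with "conf" (0 to 1); they miss things now and then, are a little off and sometimes report something else, mostly with a low value. They report only what shows in the picture. A call takes as long as a camera call.
- manip.recognise(picture, query): "location" ([x, y, z] in mm, in the coordinates of the camera as it stood for that picture, good to about 4 mm: the middle of the surface that is visible of it).
- manip.silhouettes(picture, query): "region" (480x640 bool, what is visible of it).
The state is a dict: "clock": time; "joint_pos": joint angles; "joint_velocities": joint speeds; "tau": joint torques, N m; "eef_pos": TCP position; "tcp_rot": TCP orientation; "contact_force": force on the tool from outside, world axes, zero at the start; "torque": the same for the moment, N m; "width": finger opening in mm; "finger_force": force on a finger pad.
Only numpy, scipy, OpenCV 4.12 (cv2) and the standard library are available. Lean on these libraries where they do the work, as an engineer would, in place of code of your own. Each camera call takes 0.05 s, during which the arm holds its last target. There are 200 camera calls.

TASK

The two wooden carriers of honey pots on the table scale do not weigh the same: share the four pots between them so that the scale comes to rest level, every pot standing fully home in a well. Feel each pot down into its well gently, without dropping it or forcing it against the scale, and leave the pepper mill, the tumbler and the bowl alone.

Things in the scene. Friction and masses are not known exactly. Their poses are not given: they have to be found in the camera images.
- scale: equal-arm table scale fixed on the table: grey base 150 mm (its x) by 320 mm (its y), 50 mm tall, beam along its y, dial plate with pointer in the middle (top 183 mm up); stands on levelling feet, 0 to 12 mm above the table; origin under its centre, z up. The platforms' centres are 135 mm to its +y (left) and -y (right); when level the carriers' top faces are 148 mm above this origin
- beam (a joint): angle of the scale's beam (rad): 0 level, positive when the left (+y) carrier is lower (135 mm arms); stops set by screws, not alike on the two sides, limit it. It swings freely, damped, weakly centred: 30 to 50 g of difference takes it to a stop, less tilts it in proportion, wherever on a carrier the pots stand. A carrier sinks under a light push until its stop
- left_carrier (a point): oak carrier 248 mm long (its x), 96 wide (y), 20 thick, on rubber feet (1 mm per 5 N) fixed on the left platform, always level; this point: centre of its top face, z up. Three wells along its x at -72, 0, +72 mm: 56 mm diameter, 16 deep, felt floor; on each well's +-y wall a sprung black pad, 10 mm down: 5 to 8 N pushes a pot past them to the floor, 2 to 4 N plus its weight draws it out
- right_carrier (a point): oak carrier 248 mm long (its x), 96 wide (y), 20 thick, on rubber feet (1 mm per 5 N) fixed on the right platform, always level; this point: centre of its top face, z up. Three wells along its x at -72, 0, +72 mm: 56 mm diameter, 16 deep, felt floor; on each well's +-y wall a sprung black pad, 10 mm down: 5 to 8 N pushes a pot past them to the floor, 2 to 4 N plus its weight draws it out
- pot_a: white enamelled steel honey pot with flat lid: plain cylinder 54 mm in diameter, 72 mm tall, foot tapered to 48 mm over its lowest 5 mm; origin under its centre, z up. The four pots look alike but hold different amounts: three part empty (70 to 100 g, all different), one full, weighing about as much as those three together (255 g). Which is which can only be felt or weighed
- pot_b: white enamelled steel honey pot with flat lid: plain cylinder 54 mm in diameter, 72 mm tall, foot tapered to 48 mm over its lowest 5 mm; origin under its centre, z up. The four pots look alike but hold different amounts: three part empty (70 to 100 g, all different), one full, weighing about as much as those three together (255 g). Which is which can only be felt or weighed
- pot_c: white enamelled steel honey pot with flat lid: plain cylinder 54 mm in diameter, 72 mm tall, foot tapered to 48 mm over its lowest 5 mm; origin under its centre, z up. The four pots look alike but hold different amounts: three part empty (70 to 100 g, all different), one full, weighing about as much as those three together (255 g). Which is which can only be felt or weighed
- pot_d: white enamelled steel honey pot with flat lid: plain cylinder 54 mm in diameter, 72 mm tall, foot tapered to 48 mm over its lowest 5 mm; origin under its centre, z up. The four pots look alike but hold different amounts: three part empty (70 to 100 g, all different), one full, weighing about as much as those three together (255 g). Which is which can only be felt or weighed
- pepper_mill: dark wooden pepper mill, 54 mm in diameter, 160 mm tall, standing loose beside the scale; origin under its centre. A bystander
- tumbler: glass tumbler, 76 mm across the rim, 95 mm tall, standing loose beside the scale; origin under its centre. A bystander
- bowl: small white bowl, 100 mm across, 45 mm tall, standing loose to the right of the scale; origin under its centre. A bystander

How it is judged (in metres and radians):
At the end, for the whole second after the job is handed in: The beam rests within 0.02 rad of level (each carrier within about 3 mm of its level height), all four pots stand fully home in wells of the carriers (underside 13.5 to 18.5 mm below the carrier's top face), everything at rest and released (value of joint beam between -0.02 and 0.02 rad and velocity of joint beam between -0.05 and 0.05 rad/s and ((z of pot_a in the frame of left_carrier between -0.0185 and -0.0135 m and y of pot_a in the frame of left_carrier between -0.006 and 0.006 m and x of pot_a in the frame of left_carrier between -0.08 and 0.08 m) or (z of pot_a in the frame of right_carrier between -0.0185 and -0.0135 m and y of pot_a in the frame of right_carrier between -0.006 and 0.006 m and x of pot_a in the frame of right_carrier between -0.08 and 0.08 m)) and ((z of pot_b in the frame of left_carrier between -0.0185 and -0.0135 m and y of pot_b in the frame of left_carrier between -0.006 and 0.006 m and x of pot_b in the frame of left_carrier between -0.08 and 0.08 m) or (z of pot_b in the frame of right_carrier between -0.0185 and -0.0135 m and y of pot_b in the frame of right_carrier between -0.006 and 0.006 m and x of pot_b in the frame of right_carrier between -0.08 and 0.08 m)) and ((z of pot_c in the frame of left_carrier between -0.0185 and -0.0135 m and y of pot_c in the frame of left_carrier between -0.006 and 0.006 m and x of pot_c in the frame of left_carrier between -0.08 and 0.08 m) or (z of pot_c in the frame of right_carrier between -0.0185 and -0.0135 m and y of pot_c in the frame of right_carrier between -0.006 and 0.006 m and x of pot_c in the frame of right_carrier between -0.08 and 0.08 m)) and ((z of pot_d in the frame of left_carrier between -0.0185 and -0.0135 m and y of pot_d in the frame of left_carrier between -0.006 and 0.006 m and x of pot_d in the frame of left_carrier between -0.08 and 0.08 m) or (z of pot_d in the frame of right_carrier between -0.0185 and -0.0135 m and y of pot_d in the frame of right_carrier between -0.006 and 0.006 m and x of pot_d in the frame of right_carrier between -0.08 and 0.08 m)) and linear speed of each of pot_a, pot_b, pot_c, pot_d below 0.03 m/s); the robot touches nothing.
It fails at once if a pot is dropped on or forced against the scale (more than 24 N of contact force in all between a pot and the scale, its pads included) (contact force between any of pot_a, pot_b, pot_c, pot_d and scale above 24 N).
It fails at once if the robot bumps or presses the scale itself with more than 15 N (contact force between any of the fingers, the arm and scale above 15 N).
It fails at once if the pepper mill, the tumbler or the bowl is pushed out of its place (more than 15 mm) or tipped (distance of any of pepper_mill, tumbler, bowl from where it was at the start of the episode above 0.015 m or angle between any of pepper_mill, tumbler, bowl's own z axis and vertical above 0.3 rad).
It also fails if it takes over 72 s, if anything falls off the work surface, if the arm or the gripper's body presses on something with over 40 N, if the wrist force passes 120 N, or if a joint passes its speed limit or range.

## Working session

There is one attempt and no reset: what is moved stays moved. The work goes in short steps, each a Python script; the robot and the scene stay as the last script left them, time stands still between calls to the robot, and variables do not carry over. Pictures are saved under pics/ and viewed, at most 10 in all, crops included, and the job is handed in when it is done.

```bash
ls; mkdir -p pics; cat > h.py <<'E'
import numpy as np, cv2
from cell import manip
def cap(n,f=None):
    p=manip.capture(n)
    if f: cv2.imwrite('pics/'+f+'.png',p['color'])
    return p
def c2w(p,x):
    R=cv2.Rodrigues(np.array(p['rvec'],float))[0]
    return R.T@(np.array(x,float)-np.array(p['tvec'],float).ravel())
E
python3 - <<'E'
from h import *
s=manip.sense();print(s,manip.grasp_offset)
for n in('top','side'):
    p=cap(n,n+'0')
    for q in('pot_a','scale','left_carrier','pepper_mill','tumbler','bowl'):
        for d in manip.recognise(p,q):print(n,q,round(d['conf'],2),c2w(p,d['location']).round(0))
    print(p['fx'],p['cx'],p['cy'],c2w(p,[0,0,0]).round())
print(manip.sense()['clock'])
E
```

```text
pics
{'clock': 0.0, 'joint_pos': array([-8.82292846e-01,  4.08021411e-02,  8.37910061e-02, -4.53920263e-04,
       -1.61548884e+00, -3.33692162e-01]), 'joint_velocities': array([-0.0004909 ,  0.00104686, -0.00013831,  0.00060048,  0.0002365 ,
       -0.00170307]), 'tau': array([ 5.18974375e-04, -3.68205142e+01,  3.47414768e+01,  6.93208292e+00,
       -5.24635980e-03,  3.94908750e-05]), 'eef_pos': array([ 208.40225746, -562.29214811,  230.27535231]), 'tcp_rot': array([-1.76486270e-01,  9.84302707e-01,  8.53874925e-04, -2.18890568e-04]), 'contact_force': array([-0.06657491, -0.02111253, -1.03393183]), 'torque': array([-0.02061083,  0.02841192, -0.04461363]), 'finger_force': 0.0, 'width': 85.43812263708878} 18.700000000000003
top pot_a 0.95 [568. -98. 210.]
top pot_a 0.91 [596. 166. 199.]
top pot_a 0.72 [495. -92. 159.]
top pot_a 0.57 [422. -81. 209.]
top pot_a 0.55 [452. 178. 199.]
top scale 0.68 [505.  40. 138.]
top left_carrier 0.85 [525. 172. 140.]
top pepper_mill 0.8 [ 606. -390.  128.]
top tumbler 0.75 [590. 398.  46.]
top bowl 0.97 [ 466. -387.   22.]
554.847720938727 313.064460343881 251.02663348754137 [ 376.   12. 1551.]
side pot_a 0.88 [593. 190. 183.]
side pot_a 0.69 [569. -80. 187.]
side pot_a 0.62 [452. 207. 184.]
side pot_a 0.55 [429. -61. 194.]
side scale 0.9 [513. 164. 135.]
side left_carrier 0.89 [527. 205. 141.]
side left_carrier 0.43 [ 612. -387.  115.]
side pepper_mill 0.88 [ 612. -388.  117.]
477.2207861062973 319.6074224283675 239.71961932637123 [363. 840. 684.]
0.7
```

View pics/top0.png

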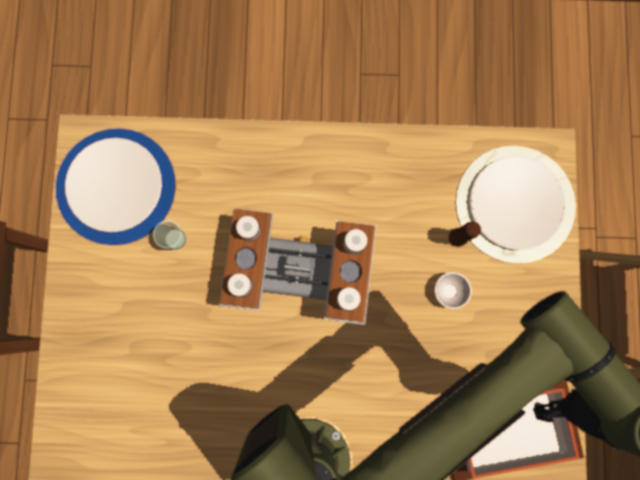

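View pics/side0.png

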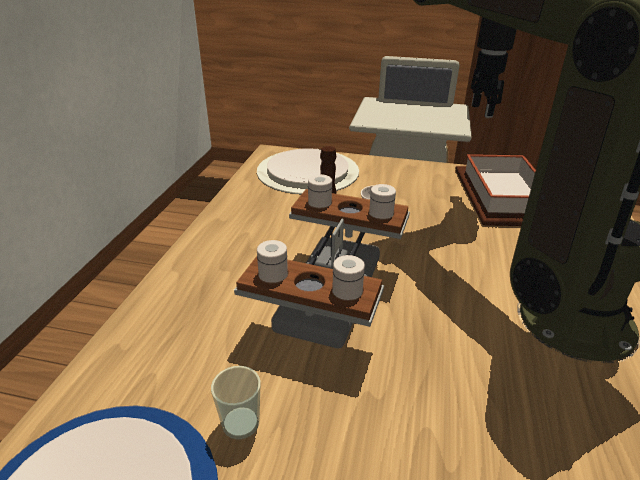

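The left carrier seems lower: its pots are at about (247,227) and (238,285), the right-hand ones at (356,240) and (349,298), and both middle wells are empty. So the full pot is probably on the left. Next I take wrist views of both carriers at opposite yaws.

```bash
cat >> h.py <<'E'
from scipy.spatial.transform import Rotation as Ro
def q(a):  # tool y axis along world angle a, pointing down
    y=np.array([np.cos(a),np.sin(a),0]);z=np.array([0,0,-1.]);x=np.cross(y,z)
    return Ro.from_matrix(np.c_[x,y,z]).as_quat()
E
python3 - <<'E'
from h import *
import pickle
Y=-.11
out=[]
for name,c in(('R',(495,-90)),('L',(524,172))):
    for k in((0,1) if name=='R' else (1,0)):
        a=np.pi/2+Y+k*np.pi
        P=np.array([c[0],c[1],330.])
        try: manip.goto(P,q(a))
        except manip.Unreachable as e:
            print('unre',name,k);continue
        manip.wait(.3)
        p=cap('wrist',f'w{name}{k}'); s=manip.sense()
        out.append((name,k,p,s))
        print(name,k,s['eef_pos'].round(1),s['joint_pos'].round(2),c2w(p,[0,0,0]).round(1),p['fx'],p['cx'],p['cy'],s['clock'], s['contact_force'].round(2))
        for w in('pot_a',):
            for d in manip.recognise(p,w):print(w,round(d['conf'],2),c2w(p,d['location']).round(1))
pickle.dump(out,open('o.pkl','wb'))
a=[cv2.imread(f'pics/w{n}.png') for n in('R0','R1','L0','L1') if __import__('os').path.exists(f'pics/w{n}.png')]
print(len(a))
if len(a)==4: cv2.imwrite('pics/m.png',cv2.resize(np.vstack([np.hstack(a[:2]),np.hstack(a[2:])]),(800,600),interpolation=cv2.INTER_AREA))
E
```

```text
R 0 [495.  -90.3 329.9] [ 0.22 -0.18  0.05  0.   -1.81 -1.9 ] [411.4 -80.9 473.8] 371.64829954431775 315.5055861522206 240.51830722023374 3.075 [-0.56  1.04 -0.63]
pot_a 0.92 [430.2 -85.4 213.4]
pot_a 0.69 [562.2 -99.7 211.4]
pot_a 0.69 [589.9 157.  193.5]
pot_a 0.57 [458.6 168.8 197.4]
R 1 [495. -90. 330.] [ 0.22 -0.18  0.05 -0.   -1.81  1.24] [578.6 -99.1 473.8] 371.64829954431775 315.5055861522206 240.51830722023374 6.125 [-0.85  0.27 -0.51]
pot_a 0.8 [600.  154.  200.6]
pot_a 0.8 [444.8 -87.9 213.8]
pot_a 0.67 [465.7 167.  192.1]
pot_a 0.63 [ 576.3 -103.8  211.4]
L 1 [524.1 171.3 330.2] [ 0.68 -0.06  0.17  0.   -1.8   0.78] [607.6 161.9 474.1] 371.64829954431775 315.5055861522206 240.51830722023374 7.55 [-0.52 -0.43 -0.35]
pot_a 0.74 [601.3 169.9 202.4]
pot_a 0.72 [442.4 -73.2 208.2]
pot_a 0.66 [577.7 -86.7 208.1]
pot_a 0.56 [471.6 183.9 202.3]
L 0 [524. 172. 330.] [ 0.68 -0.06  0.17  0.   -1.8  -2.36] [440.4 181.4 473.8] 371.64829954431775 315.5055861522206 240.51830722023374 10.6 [ 0.62  0.71 -0.08]
pot_a 0.88 [565.8 -86.2 202.9]
pot_a 0.88 [460.7 182.5 198.4]
pot_a 0.72 [590.7 172.1 204.8]
pot_a 0.64 [434.3 -67.4 210.4]
4
```

View pics/m.png

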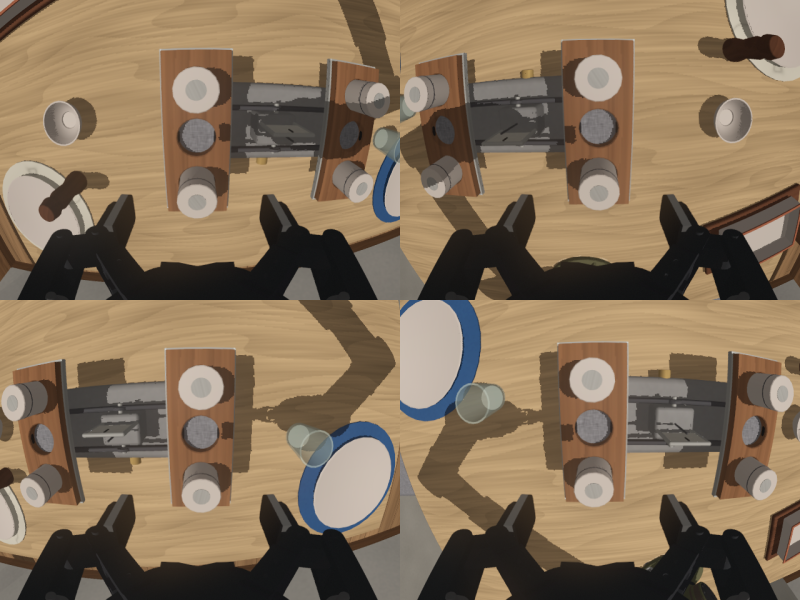

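The picture shows both carriers from above at two yaws. The lids have a grey disc in the middle (e.g. R0 at (195,90), (196,201)), and the middle wells are empty at about (197,136). I'll triangulate the disc centres.

```bash
cat >> h.py <<'E'
def proj(p,X):
    R=cv2.Rodrigues(np.array(p['rvec'],float))[0]
    c=R@np.array(X,float)+np.array(p['tvec'],float).ravel()
    r=np.hypot(c[0],c[1]);th=np.arctan2(r,c[2])
    return np.array([p['cx'],p['cy']])+p['fx']*th*c[:2]/r
def disc(p,X,rmin=9,rmax=24):
    """centre of the closed round contour nearest the projection of X"""
    u=proj(p,X); g=cv2.cvtColor(p['color'],cv2.COLOR_BGR2GRAY); best=None
    x0,y0=(u-45).astype(int).clip(0); roi=g[y0:y0+91,x0:x0+91]
    big=cv2.GaussianBlur(cv2.resize(roi,None,fx=4,fy=4,interpolation=cv2.INTER_CUBIC),(0,0),2)
    for t in range(60,245,4):
        for c in cv2.findContours((big>t).astype(np.uint8),cv2.RETR_LIST,cv2.CHAIN_APPROX_NONE)[0]:
            if len(c)<60: continue
            (cx,cy),(a,b),_=cv2.fitEllipse(c); A=cv2.contourArea(c)
            if not rmin*8<(a+b)/2<rmax*8 or min(a,b)<.7*max(a,b): continue
            err=abs(A/(np.pi*a*b/4)-1)
            pc=np.array([x0+(cx+.5)/4-.5,y0+(cy+.5)/4-.5]); dd=np.hypot(*(pc-u))
            if dd>25 or err>.03: continue
            if best is None or err<best[0]: best=(err,pc,(a+b)/16)
    return best
E
python3 - <<'E'
from h import *
import pickle
from scipy.optimize import least_squares
o=pickle.load(open('o.pkl','rb'))
G={'R':[(569,-97,210),(423,-83,210)],'L':[(597,165,200),(453,179,200)]}
for n in 'RL':
    v=[e for e in o if e[0]==n]
    obs=[]
    for i,X in enumerate(G[n]):
        for e in v:
            b=disc(e[2],X,6,13); print(n,i,e[1],proj(e[2],X).round(1),None if b is None else (round(b[0],4),b[1].round(1),round(b[2],1)))
            if b: obs.append((i,e[2],b[1]))
    def f(s):
        cx,cy,z,y=s
        D=72*np.array([np.cos(y),np.sin(y)])
        return np.concatenate([proj(p,[cx+(1-2*i)*D[0],cy+(1-2*i)*D[1],z])-b for i,p,b in obs])
    r=least_squares(f,[510,0 if n=='R' else 170,205,-.1],loss='soft_l1')
    print(n,r.x.round(3),r.fun.round(1))
E
```

```text
R 0 0 [317.2 317.9] None
R 0 1 [314.1 131.1] None
R 1 0 [314.4 133.5] None
R 1 1 [316.9 316.3] NoneTraceback (most recent call last):
  File "<stdin>", line 17, in <module>
    return func(*args, **kwargs)
    vector_fun = VectorFunction(
        fun_wrapped,
    ...<6 lines>...
        workers=workers
    )
    self._update_fun()
    ~~~~~~~~~~~~~~~~^^
    self.f = self.fun_wrapped(xp_copy(self.x))
             ~~~~~~~~~~~~~~~~^^^^^^^^^^^^^^^^^
    return np.atleast_1d(self.fun(x))
                         ~~~~~~~~^^^
    return self.f(x, *self.args, **self.kwargs)
           ~~~~~~^^^^^^^^^^^^^^^^^^^^^^^^^^^^^^
  File "<stdin>", line 16, in f
ValueError: need at least one array to concatenate
```

```bash
cat > fit.py <<'E'
from h import *
import pickle
from scipy.optimize import least_squares
if __name__=='__main__':
  o=pickle.load(open('o.pkl','rb'))
  G={'R':[(569,-97,210),(423,-83,210)],'L':[(597,165,200),(453,179,200)]}
  for n in 'RL':
    v=[e for e in o if e[0]==n]
    obs=[]
    for i,X in enumerate(G[n]):
        for e in v:
            b=disc(e[2],X,11,45); print(n,i,e[1],proj(e[2],X).round(1),None if b is None else (round(b[0],4),b[1].round(1),round(b[2],1)))
            if b: obs.append((i,e[2],b[1]))
    def f(s):
        cx,cy,z,y=s
        D=72*np.array([np.cos(y),np.sin(y)])
        return np.concatenate([proj(p,[cx+(1-2*i)*D[0],cy+(1-2*i)*D[1],z])-b for i,p,b in obs])
    r=least_squares(f,[510,-90 if n=='R' else 170,205,-.1],loss='soft_l1')
    print(n,r.x.round(3),r.fun.round(1))
    W=[*r.x[:2],r.x[2]-56]
    for e in v:
        b=disc(e[2],W,18,40); print('well',e[1],proj(e[2],W).round(1),None if b is None else (b[1].round(1),round(b[2],1)))
E
python3 fit.py
```

```text
R 0 0 [317.2 317.9] (0.0, array([314.5, 322.4]), 28.3)
R 0 1 [314.1 131.1] (0.0001, array([317.2, 124.4]), 36.0)
R 1 0 [314.4 133.5] (0.0, array([312.7, 143.4]), 36.4)
R 1 1 [316.9 316.3] (0.0001, array([318.4, 307.9]), 29.4)
R [ 5.01796e+02 -9.23560e+01  2.09122e+02 -1.03000e-01] [ 0.  -0.2  0.   0.1 -0.   0.3 -0.   0.1]
well 0 [314.  219.8] (array([317.1, 215.7]), 25.6)
well 1 [317.5 205. ] (array([314.3, 201.6]), 26.0)
L 0 1 [313.  132.4] (0.0001, array([307.4, 127.4]), 35.1)
L 0 0 [316.6 310.8] (0.0001, array([321.3, 313.3]), 28.6)
L 1 1 [315.9 309.4] (0.0, array([310. , 303.8]), 28.5)
L 1 0 [314.1 134.2] (0.0001, array([320.8, 139.6]), 35.5)
L [ 5.29395e+02  1.76035e+02  1.97962e+02 -1.03000e-01] [ 0.   0.   0.  -0.1 -0.   0.1 -0.   0.2]
well 1 [309.8 204.7] (array([307.4, 202. ]), 24.6)
well 0 [320.3 214.3] (array([323.1, 210.3]), 25.3)
```

```bash
cat >> h.py <<'E'
Y=-.1027; A=np.pi/2+Y+np.pi; Q=q(A)
ex=np.array([np.cos(Y),np.sin(Y),0]); ey=np.array([-np.sin(Y),np.cos(Y),0])
L=np.array([529.4,176.04,198.0]); R=np.array([501.8,-92.36,209.1])   # lid-height centres
def F(n=10):
    fs=[]
    for _ in range(n): fs.append(manip.sense()['contact_force']); manip.wait(.02)
    f=np.mean(fs,0); return np.array([f@ex,f@ey,f[2]]).round(2)
def st(t=''):
    s=manip.sense(); print(t,s['eef_pos'].round(1),'w',round(s['width'],1),'ff',round(float(s['finger_force']),1),'F',F(5),'t',round(s['clock'],2))
E
python3 - <<'E'
from h import *
P=L-72*ex
manip.goto(P+[0,0,60],Q)
manip.move_straight(P+[0,0,-43.7],feed=150,guard=5); st('down')
for w in(60,57,55.5,54.5):
    manip.gripper_to(w); st(w)
    f=F(3)
    if abs(f[1])>3: print('side force');break
E
```

```text
down [458.3 183.6 155.5] w 85.4 ff 0.0 F [-0.   -0.05  0.65] t 14.06
60 [457.8 183.5 154.5] w 60.2 ff 0.0 F [-0.04  0.18 -0.22] t 14.52
57 [457.8 183.4 154.3] w 56.8 ff 0.0 F [-0.46 -0.1   0.31] t 14.87
55.5 [457.8 183.4 154.3] w 55.9 ff 0.0 F [-0.18  0.22 -0.03] t 15.22
54.5 [457.8 183.4 154.4] w 54.3 ff 0.0 F [-0.15  0.03  0.14] t 15.57
```

```bash
python3 - <<'E'
from h import *
manip.gripper_to(48); st('grip'); f0=F()
p=manip.sense()['eef_pos']
for dz in(4,10,20):
    manip.move_straight(p+[0,0,dz],Q,feed=20); st(dz)
manip.move_straight(p+[0,0,75],Q,feed=120); manip.wait(.4)
print(f0,F(25),F(25)); pic=cap('wrist','lift'); st('up')
E
```

```text
grip [457.8 183.5 154.5] w 52.4 ff 62.3 F [-0.03  0.33  0.82] t 15.92
4 [457.6 183.5 158.1] w 52.5 ff 63.1 F [-0.61  0.51 -1.67] t 16.52
10 [457.9 183.5 164.8] w 52.3 ff 63.1 F [-0.26 -0.16 -1.08] t 17.06
20 [457.8 183.5 174.4] w 52.7 ff 63.1 F [-0.42 -0.15 -0.73] t 17.79
[-0.51  0.2   1.33] [ 0.06  0.01 -0.98] [ 0.09 -0.02 -1.19]
up [457.8 183.5 229.4] w 52.4 ff 63.1 F [ 0.15 -0.15 -1.07] t 19.77
```

View pics/lift.png

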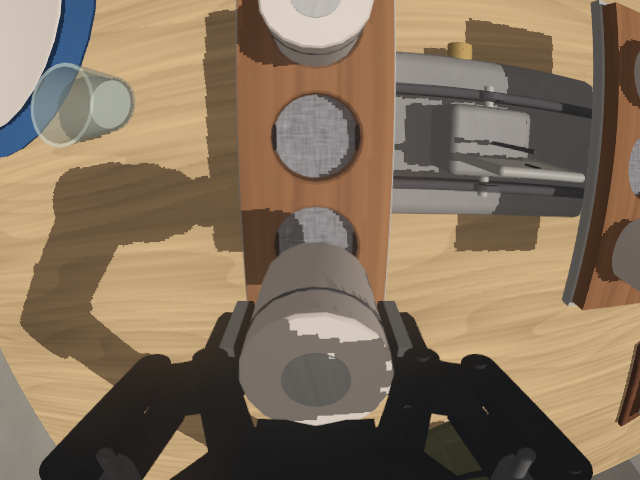

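It weighs about 1 N, so it's a light pot, and it is clear of its well. I'll carry it to the right carrier's middle well and feel it down.

```bash
cat >> h.py <<'E'
def press(p,zend,step=1.5,lim=13,feed=15,base=-1.):
    z=p[2]
    while z>zend:
        z-=step; manip.move_straight([p[0],p[1],z],Q,feed=feed,guard=lim)
        s=manip.sense(); f=F(3); print(round(s['eef_pos'][2],1),f,round(s['clock'],1))
        if f[2]-base>lim or np.hypot(*f[:2])>6: print('STOP');return
E
python3 - <<'E'
from h import *
P=np.array([*R[:2],232.]); manip.goto(P,Q)
P[2]=187; manip.move_straight(P,Q,feed=80,guard=5); manip.wait(.2); st('above')
press(P,172,3,8)
E
```

```text
above [502.1 -92.4 187.6] w 52.6 ff 63.1 F [ 0.12  0.08 -1.09] t 21.84
183.8 [ 0.02  0.05 -0.37] 22.3
180.8 [-0.01 -0.04 -0.88] 22.7
177.8 [ 0.65 -0.05 -1.24] 23.1
174.8 [-0.15 -0.43 -1.09] 23.5
171.8 [ 0.18  0.31 -0.88] 23.9
```

```bash
python3 - <<'E'
from h import *
P=np.array([*R[:2],171.8])
press(P,150,1.5,9)
E
```

```text
170.3 [-0.11  1.41 -0.65] 24.2
168.7 [ 0.41  1.16 -0.32] 24.5
167.1 [ 0.32  1.25 -0.14] 24.8
165.7 [ 0.37  0.94 -0.3 ] 25.1
164.1 [0.54 1.68 0.35] 25.4
162.6 [-0.06  1.02 -0.06] 25.7
161.1 [0.55 1.66 0.1 ] 26.0
159.7 [0.01 1.21 0.41] 26.3
158.1 [0.77 1.38 0.65] 26.6
156.6 [0.04 1.39 0.26] 26.9
155.2 [0.21 1.66 1.11] 27.2
154.0 [0.13 1.76 1.39] 27.5
152.6 [0.26 1.09 3.1 ] 27.8
150.5 [1.56 1.28 1.83] 28.1
149.5 [0.56 0.77 3.38] 28.4
```

```bash
python3 - <<'E'
from h import *
P=np.array([*R[:2],149.5])
press(P,143,.8,9,10)
E
```

```text
149.1 [-0.04  0.87  5.71] 28.7
148.7 [-0.91  1.76  6.65] 29.0
148.3 [-1.93  2.4   8.78] 29.3
STOP
```

```bash
python3 - <<'E'
from h import *
P=np.array([*R[:2],158.])
manip.move_straight(P,Q,feed=25); st('raised')
manip.gripper_to(57); st(); manip.gripper_to(85); st()
P[2]=250; manip.move_straight(P,Q,feed=120)
manip.goto([*(R[:2]+[0,20]),330],Q); manip.wait(.8)
p=cap('wrist','after'); 
for i,X in enumerate([R+72*ex,R,R-72*ex]):
    b=disc(p,[*X[:2],203],11,45); print(i,b[1].round(1),round(b[2],2)) if b else print(i,None)
cap('side','aside'); st()
a=cv2.imread('pics/aside.png')[140:340,200:450]; b=cv2.imread('pics/after.png')
cv2.imwrite('pics/m2.png',np.hstack([cv2.resize(a,(500,400)),cv2.resize(b,(300,400))[:, :]]) )
E
```

```text
raised [501.7 -92.4 157.7] w 52.5 ff 63.1 F [ 1.62  0.36 -0.43] t 29.93
 [501.4 -92.5 157.7] w 56.6 ff 0.0 F [-0.15  0.18 -0.03] t 30.23
 [501.8 -92.4 158. ] w 84.9 ff 0.0 F [-0.22  0.34 -0.03] t 30.72
0 [343.4 131.2] 35.05
1 [341.9 226.8] 34.01
2 [339.7 309.3] 28.27
 [501.8 -72.4 330. ] w 85.2 ff 0.0 F [0.18 0.01 0.09] t 33.04
```

View pics/m2.png

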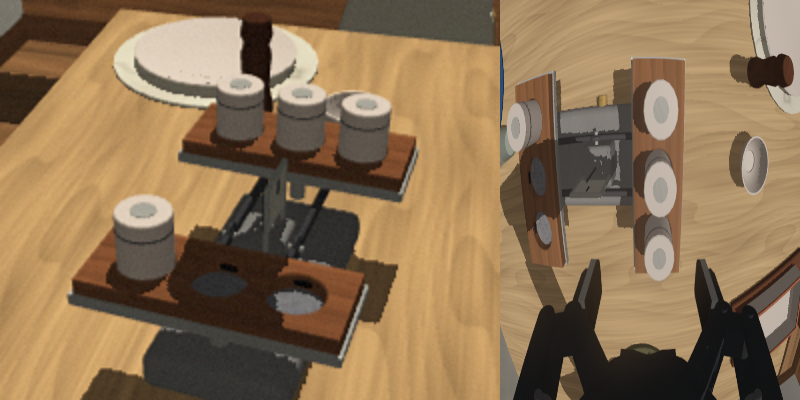

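Side view: three pots stand on the right carrier and one on the left, and the beam looks near level. I'll measure lid heights from several wrist views, checking both that the middle pot is home and that the beam is level.

```bash
cat > lv.py <<'E'
from h import *
from scipy.optimize import least_squares
def measure(n,Xs,C,k0=(60,-60)):
    V=[]
    for d in k0:
        manip.goto([*(C[:2]+d*ex[:2]),330],Q); manip.wait(.3); V.append(cap('wrist'))
    for nm,X in Xs.items():
        o=[(p,disc(p,X,11,45)) for p in V]
        o=[(p,b[1]) for p,b in o if b]
        if len(o)<2: print(nm,'miss');continue
        r=least_squares(lambda s:np.concatenate([proj(p,s)-b for p,b in o]),X)
        d=(r.x-X); print(n,nm,r.x.round(1),'off',round(d@ex,1),round(d@ey,1),'res',r.fun.round(1))
E
python3 - <<'E'
from lv import *
z=lambda X:np.array([X[0],X[1],203.])
measure('R',dict(far=z(R+72*ex),mid=z(R),near=z(R-72*ex)),R-60*ex,(40,-40))
measure('L',dict(full=z(L+72*ex)),L-0*ex,(-100,0))
st()
E
```

```text
far miss
R mid [501.8 -93.2 198.3] off 0.1 -0.8 res [-1.  0.  1. -0.]
R near [429.4 -84.7 201.3] off -0.8 0.2 res [-0.3  0.   0.3 -0. ]
full miss
 [528.9 176.3 330.8] w 85.0 ff 0.0 F [ 0.28 -0.24 -0.4 ] t 36.73
```

```bash
python3 - <<'E'
from h import *
import pickle
V=[]
for n,C,d in(('L',L,0),('L',L,50),('R',R,50),('R',R,-10),('R',R,-70)):
    manip.goto([*(C[:2]+d*ex[:2]),330],Q); manip.wait(.25); V.append((n,d,manip.capture('wrist')))
pickle.dump(V,open('v.pkl','wb')); st()
E
cat > an.py <<'E'
from h import *
import pickle
from scipy.optimize import least_squares
import sys
V=pickle.load(open(sys.argv[1] if len(sys.argv)>1 else 'v.pkl','rb'))
for n,C,ii in(('L',L,(1,)),('R',R,(1,0,-1))):
    for i in ii:
        X=np.array([*(C+72*i*ex)[:2],203.]);o=[]
        for m,d,p in V:
            if m!=n: continue
            u=proj(p,X); b=disc(p,X,11,45)
            print(n,i,d,u.round(1),b and (b[1].round(1),round(b[2],1)))
            if b: o.append((p,b[1]))
        if len(o)>1:
            r=least_squares(lambda s:np.concatenate([proj(p,s)-b for p,b in o]),X);print('  ->',r.x.round(1),r.fun.round(1))
        if o:
            r=least_squares(lambda s:np.concatenate([proj(p,[*X[:2],s[0]])-b for p,b in o]),[203.]);print('  z|xy',r.x.round(1),r.fun.round(1))
E
python3 an.py
```

```text
[432.6 -85.2 329.3] w 85.0 ff 0.0 F [-0.11  0.04  0.18] t 40.62
L 1 0 [315.7 134. ] (array([315.6, 133.8]), 35.0)
L 1 50 [316.  200.5] (array([315.2, 201.4]), 16.9)
  -> [601.3 168.9 207.5] [-0.3  0.   0.3  0. ]
  z|xy [206.] [ 0.1  0.3  0.8 -0.1]
R 1 50 [317.2 201.4] (array([316.7, 201.9]), 15.8)
R 1 -10 [315.9 120.6] (array([316. , 120.6]), 35.8)
R 1 -70 [315.7  39.2] (array([315.7,  39.6]), 36.5)
  -> [573.2 -99.6 203.2] [ 0.3 -0.2 -0.2  0.3 -0.1 -0.2]
  z|xy [203.3] [ 0.5 -0.4 -0.   0.   0.  -0.5]
R 0 50 [316.9 288.5] (array([317. , 288.6]), 31.0)
R 0 -10 [315.9 217.3] None
R 0 -70 [315.7 137.1] (array([316. , 137.3]), 35.1)
  -> [501.6 -92.5 202.8] [ 0. -0. -0.  0.]
  z|xy [203.2] [-0.1  0.  -0.2 -0.2]
R -1 50 [316.7 359.4] (array([316.8, 359.5]), 25.3)
R -1 -10 [315.9 301.9] (array([316. , 301.8]), 29.0)
R -1 -70 [315.8 232.4] None
  -> [430.9 -85.2 204.2] [-0.  0.  0. -0.]
  z|xy [203.] [-0.1 -0.1 -0.1  0.1]
```

```bash
python3 - <<'E'
from h import *
import pickle
V=[v for v in pickle.load(open('v.pkl','rb')) if v[1]!=50 or v[0]=='R']
for d in(125,75,-60):
    try: manip.goto([*(L[:2]+d*ex[:2]),330 if d<100 else 300],Q)
    except manip.Unreachable: print('unr',d); continue
    manip.wait(.25); V.append(('L',d,manip.capture('wrist')))
pickle.dump(V,open('v2.pkl','wb')); st()
E
python3 an.py v2.pkl | head -8
```

```text
[470.3 182.1 329.3] w 84.6 ff 0.0 F [-0.01  0.    0.09] t 43.82
L 1 0 [315.7 134. ] (array([315.6, 133.8]), 35.0)
L 1 125 [314.8 309. ] (array([314.7, 309.5]), 32.5)
L 1 75 [315.4 233.5] None
L 1 -60 [315.4  52.7] (array([315.1,  52.6]), 35.8)
  -> [601.1 168.8 203.7] [-0.1  0.1 -0.  -0.   0.1 -0.1]
  z|xy [203.7] [ 0.1  0.2  0.2 -0.   0.2 -0.1]
R 1 50 [317.2 201.4] (array([316.7, 201.9]), 15.8)
R 1 -10 [315.9 120.6] (array([316. , 120.6]), 35.8)
```

Lid heights are 203.7 mm on the left and 203.2 mm on the right, so the beam is level to about 0.002 rad. All the pots on the right stand at the same height, so the moved pot is home.

```bash
python3 -c "
from h import *
print(manip.finish_job())"
```

```text
the job is handed in; nothing more can be done
None
```

I moved one light pot from the left carrier to the right carrier's middle well and handed the job in at about 44 s. By camera the scale rests level to about 0.002 rad, with the full pot alone on the left, three pots on the right, all apparently home and released; the hand-in gave no verdict.

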